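# Point-and-confirm check before grinding

## Task

Do the point-and-confirm check before a sample is ground. Point down at the middle of the weigh boat (the small white tray with the sample in it) with the fingertips two to five centimetres above its rim and keep still there for at least a second, then point at the middle of the mortar in the same way; touch and move neither of them, nor the beaker and the petri dish beside them. Then press the button on the small station right down and let it come up again.

Things in the scene. Friction and masses are not known exactly. Their poses are not given: they have to be found in the camera images.
- riser: low bench riser: fixed flat grey platform 330 mm (x) by 425 mm (y) and 50 mm high on the worktop; the four vessels and the station stand on it. Origin: centre of its underside, z up
- boat: weigh boat: small white open tray with sloping walls, 60 x 70 mm at the rim and 18 mm high, with a flat heap of sample in it; loose, stands on the riser at any yaw. Origin: centre of its underside, z up
- boat_top (a point): middle of the weigh boat's opening, level with its rim (18 mm above the riser, 68 mm above the worktop)
- mortar: mortar: thick white porcelain bowl, 93 mm across the rim and 52 mm high, loose, stands on the riser. Origin: centre of its underside, z up
- mortar_top (a point): middle of the mortar's mouth, level with its rim (52 mm above the riser, 102 mm above the worktop)
- beaker: clear beaker, 54 mm across and 70 mm high, a bystander, loose. Origin: centre of its underside, z up
- petri: flat round petri dish with lid, 61 mm across and 13 mm high, a bystander, loose. Origin: centre of its underside, z up. These four vessels stand in two rows of two, about 0.15 m apart, any of them in any of the four places
- station: push-button station: white box 78 x 78 mm and 38 mm high with a grey top plate and one round grey button in a black collar in the middle of its top, fixed on the riser to the right of the vessels. Origin: centre of its underside, z up
- button_top (a point): middle of the button's top face, 60 mm above the riser and 110 mm above the worktop when up; the button is 32 mm across and is pressed straight down
- button (a joint): travel of the button in m: 0 up, 0.006 fully down; its spring needs 5 N to go fully down and brings it up again
Things that resemble listed ones, but are neither listed nor needed, are in the scene too. Leave any black look-alike of the boat alone.

How it is judged:
By the outcome, as a careful person would: the job done as asked, in the order asked, and still so for the second after the job is handed in, with the robot touching nothing.
It also fails if it takes over 54 s, if anything falls off the work surface, if the arm or the gripper's body presses on something with over 40 N, if the wrist force passes 120 N, or if a joint passes its speed limit or range.

## Robot

A 7-joint arm with a two-finger parallel gripper is mounted at the origin on a cart in front of the work surface, level with it; the furniture and walls round the work are solid. World frame = base frame: x ahead of the robot, y to its left, z up, the work surface at z = 0. Lengths are in m, angles in rad, forces in N, time in s.
With the tool pointing down it reaches from about 0.35 to 0.9 m from the base axis. Payload 19.9 kg.
Tool frame: the origin (TCP) lies midway between the tips of the shut fingers; the grasp point (between the pads) lies 19 mm behind it; z points along the fingers, y is the line along which they close (so a half turn about z gives the same grasp; the last joint's range is limited). The gripper opens to 85 mm and grips with 20 to 120 N. Pads are 22 mm wide; open, the fingers measure 114 mm over their backs; the gripper's body (76 mm by 85 mm) begins 54 mm behind the grasp point. The pads swing forward as they close: fully open they stand 13 mm farther back than shut.
Start: joints at [1.091, 0.417, -0.01, 1.614, 0.005, 1.111, -0.053], TCP at [0.265, -0.566, 0.206] pointing down, gripper open.
Joint ranges: [-2.81, 2.81], [-0.39, 2.02], [-1.27, 1.25], [0.06, 2.57], [-1.19, 4.33], [0.19, 2], [-2.82, 2.82]. Speed limits (rad/s): [1.89, 1.89, 2.39, 2.39, 3.01, 3.01, 3.01].

## Interface

Orientations are given as a rotation vector (axis times angle).
In Python, from rig import env gives the robot as it stands.
- The arm moves only by the tool apply_moves, never from a script. Its argument "steps" is a list of rows, each an object of numbers: "x", "y", "z": the shift along the world's x, y, z in cm; "wx", "wy", "wz": the turn, a rotation vector about the world's x, y, z in rad. A call has 1 to 20 rows; each row shifts and turns the commanded pose from where the row before left it; what a row does not reach is not made up. A row lasts 1/12 s, in which the tool goes at most 41.7 mm and 7.16 degrees, less where a joint would pass 70% of its speed; a pose out of reach is approached as far as the arm can. A call is refused whole if a number of a shift passes 4.17 or a number of a turn 0.125, either way. A call with a gripper value outside its range is refused whole. "grip" is the finger opening in cm, from 0 to 8.54, set as the call begins (left out, the last holds). The fingers move at their own pace and stop on an object; the grip force is fixed at half the most. Time passes only in rows, so rows that do not move let the fingers close. It gives the time, the measured TCP pose, the force, the opening and the grip force at its end, in the units of the state.
- env.observe(): the state, without advancing time (a new reading comes with each control period).
- env.read_camera(name): name is "side" or "top"; returns the picture (420x560x3 uint8, red, green, blue); there is no depth.
- env.camera_info(name): a dict with "fx", "fy", "cx", "cy" (pixels), "view" (4x4, takes a point from world to camera coordinates). Camera axes: x right, y down, z forward; pixel columns grow to the right and rows downward; lengths in m; the calibration is good to about 2 mm. A picture is of the moment at which its call begins. camera_info takes no time and is no camera call.
- env.job_done(): hands the job in; it is judged then, once.
The state is a dict: "clock": time; "joints": joint angles; "dq": joint speeds; "effort": joint torques, N m; "eef_pos": TCP position; "tcp_rot": TCP orientation; "force": force on the tool from outside, world axes, zero at the start; "ft_torque": the same for the moment, N m; "opening": opening from 0.0 (shut) to 1.0 (fully open); "grip_force": force on a finger pad.
Only numpy, scipy, OpenCV 4.12 (cv2) and the standard library are available. Lean on these libraries where they do the work, as an engineer would, in place of code of your own. Each camera call takes 0.05 s, during which the arm holds its last target. There are 200 camera calls.

## Working session

There is one attempt and no reset: what is moved stays moved. The work goes in short steps, Python scripts to look and compute and a tool call to move; the robot and the scene stay as the last step left them, time stands still between calls to the robot, and variables do not carry over. Pictures are saved under pics/ and viewed, at most 10 in all, crops included, and the job is handed in when it is done.

Besides the shell and the picture viewer there is one more tool, called after ">>>" by a JSON object that holds its "name" and its "arguments". apply_moves: Moves the arm, as the interface text tells. Its arguments: {"type":"object","properties":{"steps":{"type":"array","items":{"type":"object","properties":{"x":{"type":"number"},"y":{"type":"number"},"z":{"type":"number"},"wx":{"type":"number"},"wy":{"type":"number"},"wz":{"type":"number"}}}},"grip":{"type":"number"}},"required":["steps"]}

```bash
mkdir -p pics; cat > h.py <<'E'
import numpy as np, cv2
from rig import env
def save(n,f):
    cv2.imwrite(f,cv2.cvtColor(env.read_camera(n),cv2.COLOR_RGB2BGR))
def pt(n,u,v,z):
    c=env.camera_info(n);V=np.array(c["view"]);R,t=V[:3,:3],V[:3,3]
    o=-R.T@t;d=R.T@np.array([(u-c["cx"])/c["fx"],(v-c["cy"])/c["fy"],1])
    return o+d*(z-o[2])/d[2]
def px(n,p):
    c=env.camera_info(n);V=np.array(c["view"]);q=V[:3,:3]@p+V[:3,3]
    return c["fx"]*q[0]/q[2]+c["cx"],c["fy"]*q[1]/q[2]+c["cy"]
E
python3 - <<'E'
from h import *
save("top","pics/t0.png");save("side","pics/s0.png")
s=env.observe();print(s)
for n in("top","side"):
    V=np.array(env.camera_info(n)["view"]);print(n,-V[:3,:3].T@V[:3,3],V[2,:3])
E
```

```text
{'clock': 0.1, 'joints': array([ 1.09149703,  0.41790126, -0.01030277,  1.61405152,  0.00470126,
        1.1106755 , -0.05300317]), 'dq': array([ 3.76900578e-05, -5.13520904e-03,  6.43128228e-04, -1.54927507e-03,
       -1.26102783e-03,  1.60280350e-03, -5.27530981e-04]), 'effort': array([ 8.71224483e-05, -8.65821648e+01,  6.78798482e-01, -4.35641527e+01,
        1.89804705e-02,  4.92673251e-03, -4.74696037e-05]), 'eef_pos': array([ 0.26483158, -0.56578769,  0.20565722]), 'tcp_rot': array([-3.06567949e+00, -6.82012227e-01,  4.70426957e-04]), 'force': array([-0.53461358, -0.12550853, -0.34601703]), 'ft_torque': array([-0.05383184, -0.01305756, -0.07053117]), 'grip_force': 0.0, 'opening': 1.0022942546235585}
top [ 0.51159269 -0.03996786  1.04398423] [ 0.13525079 -0.02852744 -0.99040063]
side [ 0.61427897 -0.85316097  0.46245902] [ 0.05289687  0.91053034 -0.41004441]
```

View pics/t0.png

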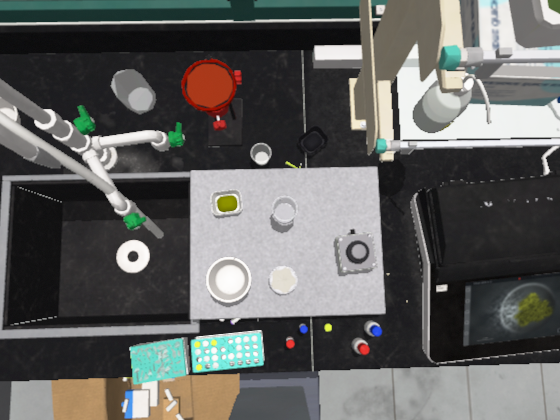

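View pics/s0.png

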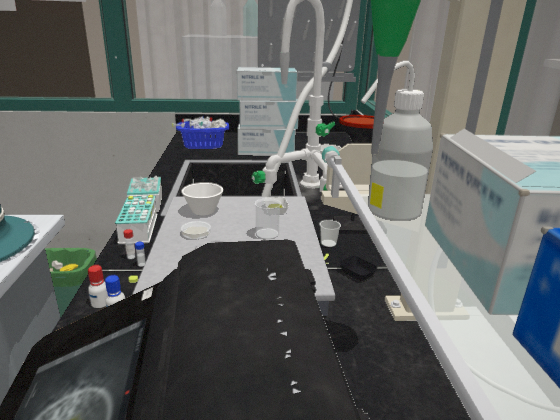

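```bash
python3 - <<'E'
from h import *
im=cv2.imread("pics/t0.png");cv2.imwrite("pics/c0.png",cv2.resize(im[160:325,185:390],None,fx=3.5,fy=3.5,interpolation=cv2.INTER_CUBIC))
print(px("top",[.265,-.566,.206]),px("side",[.265,-.566,.206]))
for a in [(190,168),(378,166),(385,313),(192,318)]:print(pt("top",*a,.05).round(3))
for n,u,v,z in [("boat",227,203,.068),("mortar",229,279,.102),("button",358,251,.11)]:
  p=pt("top",u,v,z);print(n,p.round(3),px("side",p))
for a in [(420,185),(430,360)]:print(pt("top",*a,.15).round(3))
E
```

```text
(np.float64(573.8519536676395), np.float64(406.1288262848644)) (np.float64(-185.57021681378325), np.float64(355.0992499500045))
[0.759 0.153 0.05 ]
[ 0.754 -0.272  0.05 ]
[ 0.427 -0.269  0.05 ]
[0.429 0.149 0.05 ]
boat [0.675 0.069 0.068] (np.float64(274.4020904591228), np.float64(202.1806631942694))
mortar [0.51  0.063 0.102] (np.float64(202.04280281551536), np.float64(189.49668762877474))
button [ 0.56  -0.206  0.11 ] (np.float64(216.15656115193906), np.float64(243.4227205954545))
[ 0.688 -0.333  0.15 ]
[ 0.343 -0.328  0.15 ]
```

View pics/c0.png

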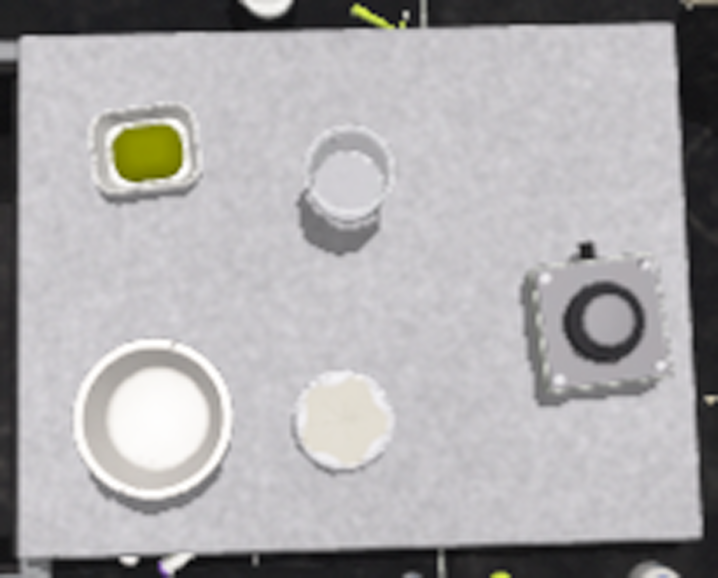

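```bash
cat >> h.py <<'E'
def tri(t,s):
    P=[]
    for n in("top","side"):
        c=env.camera_info(n);K=np.array([[c["fx"],0,c["cx"]],[0,c["fy"],c["cy"]],[0,0,1]]);P.append(K@np.array(c["view"])[:3])
    X=cv2.triangulatePoints(P[0],P[1],np.array(t,float),np.array(s,float)).ravel();X=X[:3]/X[3]
    return X.round(3),[np.round(px(n,X)) for n in("top","side")]
E
python3 - <<'E'
from h import *
for n,t,s in [("valve near",(133,220),(258,177)),("valve R",(177,133),(325,128)),("spoutend?",(160,235),(285,78)),("instr corner far",(415,190),(297,240)),("instr near",(427,355),(180,250)),
 ("bowl",(229,280),(202,188)),]:print(n,*tri(t,s))
for n,u,v,z in [("boat",226.7,203.1,.068),("mortar",229,279.7,.102),("button",358.4,251.4,.11),("petri",283,280,.063),("beaker",285,206,.12)]:
  p=pt("top",u,v,z);print(n,p.round(4),np.round(px("side",p)))
from scipy.spatial.transform import Rotation as R
print(R.from_rotvec(env.observe()["tcp_rot"]).as_matrix().round(3))
E
```

```text
valve near [0.642 0.276 0.055] [array([133., 221.]), array([259., 177.])]
valve R [0.789 0.143 0.224] [array([177., 130.]), array([323., 129.])]
spoutend? [0.638 0.143 0.335] [array([161., 200.]), array([259.,  79.])]
instr corner far [ 0.678 -0.315  0.173] [array([415., 188.]), array([294., 241.])]
instr near [ 0.435 -0.316  0.177] [array([425., 313.]), array([119., 239.])]
bowl [0.509 0.063 0.106] [array([229., 280.]), array([202., 188.])]
boat [0.6743 0.0698 0.068 ] [274. 202.]
mortar [0.5082 0.0628 0.102 ] [201. 189.]
button [ 0.5588 -0.2069  0.11  ] [216. 244.]
petri [ 0.5041 -0.049   0.063 ] [195. 227.]
beaker [ 0.6566 -0.0567  0.12  ] [270. 203.]
[[ 0.906  0.424 -0.001]
 [ 0.424 -0.906  0.001]
 [-0.    -0.001 -1.   ]]
```

```bash
python3 - <<'E'
from h import *
c=env.camera_info("side");V=np.array(c["view"]);o=-V[:3,:3].T@V[:3,3]
for u,v in [(285,78),(290,0),(313,175)]:
  d=V[:3,:3].T@np.array([(u-c["cx"])/c["fx"],(v-c["cy"])/c["fy"],1])
  for y in(.1,.2,.3,.4,.5):
    p=o+d*(y-o[1])/d[1];print((u,v),p.round(3),np.round(px("top",p)))
E
```

```text
(285, 78) [0.693 0.1   0.343] [188. 164.]
(285, 78) [0.701 0.2   0.33 ] [127. 163.]
(285, 78) [0.709 0.3   0.317] [ 68. 161.]
(285, 78) [0.717 0.4   0.305] [ 11. 159.]
(285, 78) [0.725 0.5   0.292] [-45. 158.]
(290, 0) [0.698 0.1   0.492] [164. 131.]
(290, 0) [0.706 0.2   0.495] [ 83. 125.]
(290, 0) [0.715 0.3   0.498] [  0. 119.]
(290, 0) [0.724 0.4   0.502] [-83. 113.]
(290, 0) [0.732 0.5   0.505] [-169.  107.]
(313, 175) [0.766 0.1   0.124] [209. 156.]
(313, 175) [0.782 0.2   0.089] [165. 154.]
(313, 175) [0.797 0.3   0.053] [124. 153.]
(313, 175) [0.813 0.4   0.018] [ 86. 151.]
(313, 175) [ 0.829  0.5   -0.018] [ 50. 150.]
```

>>> {"name": "apply_moves", "arguments": {"steps": [{"z": 2}, {"z": 2.5}, {"z": 2.5}, {"z": 2.5}, {"z": 2.5}, {"z": 1}], "grip": 0}}

```text
invalid input
```

>>> {"name": "apply_moves", "arguments": {"steps": [{"z": 2}, {"z": 2.5}, {"z": 2.5}, {"z": 2.5}, {"z": 2.5}, {"z": 1}], "grip": 0}}

```text
invalid input
```

>>> {"name": "apply_moves", "arguments": {"steps": [{"x": 0, "y": 0, "z": 2.0, "wx": 0, "wy": 0, "wz": 0}, {"x": 0, "y": 0, "z": 2.5, "wx": 0, "wy": 0, "wz": 0}]}}

```text
clock: 0.27
eef_pos: [0.2644, -0.565, 0.2496]
tcp_rot: [-3.063, -0.681, 0.002]
force: [0.2, 0.2, 0.3]
opening: 1.002
grip_force: 0.0
```

>>> {"name": "apply_moves", "arguments": {"steps": [{"z": 2.5}, {"z": 2.5}, {"z": 2.5}, {"z": 1}]}}

```text
invalid input
```

>>> {"name": "apply_moves", "arguments": {"steps": [{"z": 0.1}], "grip": 0.05}}

```text
invalid input
```

All fields are needed in every row.

>>> {"name": "apply_moves", "arguments": {"steps": [{"x": 0, "y": 0, "z": 2.5, "wx": 0, "wy": 0, "wz": 0}, {"x": 0, "y": 0, "z": 2.5, "wx": 0, "wy": 0, "wz": 0}, {"x": 0, "y": 0, "z": 2.5, "wx": 0, "wy": 0, "wz": 0}, {"x": 0, "y": 0, "z": 1, "wx": 0, "wy": 0, "wz": 0}, {"x": 1, "y": 1.6, "z": 0, "wx": 0, "wy": 0, "wz": 0}, {"x": 1.5, "y": 2.3, "z": 0, "wx": 0, "wy": 0, "wz": 0}, {"x": 1.5, "y": 2.3, "z": 0, "wx": 0, "wy": 0, "wz": 0}, {"x": 1.5, "y": 2.3, "z": 0, "wx": 0, "wy": 0, "wz": 0}, {"x": 1.5, "y": 2.3, "z": 0, "wx": 0, "wy": 0, "wz": 0}, {"x": 1.5, "y": 2.3, "z": 0, "wx": 0, "wy": 0, "wz": 0}, {"x": 1.5, "y": 2.3, "z": 0, "wx": 0, "wy": 0, "wz": 0}, {"x": 1.5, "y": 2.3, "z": 0, "wx": 0, "wy": 0, "wz": 0}], "grip": 0}}

```text
clock: 1.27
eef_pos: [0.3803, -0.3877, 0.3356]
tcp_rot: [-3.066, -0.682, 0.001]
force: [-0.4, -1.0, 0.1]
opening: -0.002
grip_force: 0.0
```

>>> {"name": "apply_moves", "arguments": {"steps": [{"x": 1.5, "y": 2.3, "z": 0, "wx": 0, "wy": 0, "wz": 0}, {"x": 1.5, "y": 2.3, "z": 0, "wx": 0, "wy": 0, "wz": 0}, {"x": 1.5, "y": 2.3, "z": 0, "wx": 0, "wy": 0, "wz": 0}, {"x": 1.5, "y": 2.3, "z": 0, "wx": 0, "wy": 0, "wz": 0}, {"x": 1.5, "y": 2.3, "z": 0, "wx": 0, "wy": 0, "wz": 0}, {"x": 1.5, "y": 2.3, "z": 0, "wx": 0, "wy": 0, "wz": 0}, {"x": 1.5, "y": 2.3, "z": 0, "wx": 0, "wy": 0, "wz": 0}, {"x": 1.5, "y": 2.3, "z": 0, "wx": 0, "wy": 0, "wz": 0}, {"x": 1.5, "y": 2.3, "z": 0, "wx": 0, "wy": 0, "wz": 0}, {"x": 1.5, "y": 2.3, "z": 0, "wx": 0, "wy": 0, "wz": 0}, {"x": 1.5, "y": 2.3, "z": 0, "wx": 0, "wy": 0, "wz": 0}, {"x": 1.5, "y": 2.3, "z": 0, "wx": 0, "wy": 0, "wz": 0}, {"x": 1.5, "y": 2.3, "z": 0, "wx": 0, "wy": 0, "wz": 0}, {"x": 1.5, "y": 2.3, "z": 0, "wx": 0, "wy": 0, "wz": 0}, {"x": 1.5, "y": 2.3, "z": 0, "wx": 0, "wy": 0, "wz": 0}, {"x": 1.5, "y": 2.3, "z": 0, "wx": 0, "wy": 0, "wz": 0}, {"x": 1.5, "y": 2.3, "z": 0, "wx": 0, "wy": 0, "wz": 0}, {"x": 1.5, "y": 2.3, "z": 0, "wx": 0, "wy": 0, "wz": 0}, {"x": 1.5, "y": 2.3, "z": 0, "wx": 0, "wy": 0, "wz": 0}, {"x": 0.5, "y": 1.0, "z": 0, "wx": 0, "wy": 0, "wz": 0}]}}

```text
clock: 2.93
eef_pos: [0.6707, 0.0615, 0.3347]
tcp_rot: [-3.064, -0.686, 0.002]
force: [-0.8, 1.1, 0.2]
opening: 0.002
grip_force: 0.0
```

>>> {"name": "apply_moves", "arguments": {"steps": [{"x": 0.2, "y": 0.4, "z": -1.5, "wx": 0, "wy": 0, "wz": 0}, {"x": 0.1, "y": 0.3, "z": -2.5, "wx": 0, "wy": 0, "wz": 0}, {"x": 0, "y": 0, "z": -2.5, "wx": 0, "wy": 0, "wz": 0}, {"x": 0, "y": 0, "z": -2.5, "wx": 0, "wy": 0, "wz": 0}, {"x": 0, "y": 0, "z": -2.5, "wx": 0, "wy": 0, "wz": 0}, {"x": 0, "y": 0, "z": -2.5, "wx": 0, "wy": 0, "wz": 0}, {"x": 0, "y": 0, "z": -2.5, "wx": 0, "wy": 0, "wz": 0}, {"x": 0, "y": 0, "z": -2.0, "wx": 0, "wy": 0, "wz": 0}, {"x": 0, "y": 0, "z": -1.0, "wx": 0, "wy": 0, "wz": 0}, {"x": 0, "y": 0, "z": 0, "wx": 0, "wy": 0, "wz": 0}]}}

```text
clock: 3.77
eef_pos: [0.6716, 0.0644, 0.1386]
tcp_rot: [-3.066, -0.682, 0.006]
force: [0.1, -0.4, -0.1]
opening: -0.002
grip_force: 0.0
```

```bash
python3 - <<'E'
from h import *
a=env.read_camera("side")[...,::-1];b=env.read_camera("top")[...,::-1]
z=lambda i:cv2.resize(np.ascontiguousarray(i),(400,500),interpolation=cv2.INTER_CUBIC)
cv2.imwrite("pics/d1.png",np.hstack([z(a[80:280,180:340]),z(b[140:340,170:330])]))
E
```

```text
(no output)
```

View pics/d1.png

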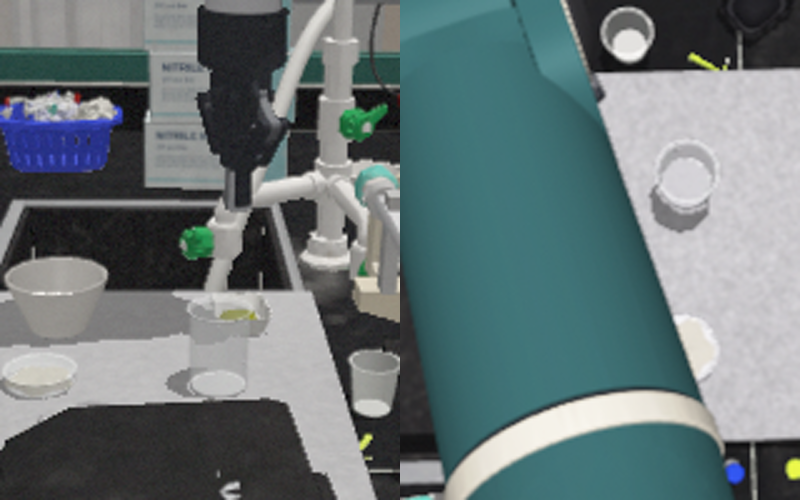

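The side view shows the shut fingertips at about (275,163), straight above the boat at (275,204), with the faucet clear of the arm.

>>> {"name": "apply_moves", "arguments": {"steps": [{"x": 0.1, "y": 0.2, "z": -1.2, "wx": 0, "wy": 0, "wz": 0}, {"x": 0.1, "y": 0.2, "z": -1.2, "wx": 0, "wy": 0, "wz": 0}, {"x": 0.1, "y": 0.1, "z": -1.0, "wx": 0, "wy": 0, "wz": 0}, {"x": 0, "y": 0, "z": 0, "wx": 0, "wy": 0, "wz": 0}, {"x": 0, "y": 0, "z": 0, "wx": 0, "wy": 0, "wz": 0}, {"x": 0, "y": 0, "z": 0, "wx": 0, "wy": 0, "wz": 0}]}}

```text
clock: 4.37
eef_pos: [0.6761, 0.07, 0.1074]
tcp_rot: [-3.067, -0.682, -0.0]
force: [0.9, 0.1, 0.3]
opening: 0.004
grip_force: 0.0
```

>>> {"name": "apply_moves", "arguments": {"steps": [{"x": 0, "y": 0, "z": -0.4, "wx": 0, "wy": 0, "wz": 0}, {"x": 0, "y": 0, "z": 0, "wx": 0, "wy": 0, "wz": 0}, {"x": 0, "y": 0, "z": 0, "wx": 0, "wy": 0, "wz": 0}, {"x": 0, "y": 0, "z": 0, "wx": 0, "wy": 0, "wz": 0}, {"x": 0, "y": 0, "z": 0, "wx": 0, "wy": 0, "wz": 0}, {"x": 0, "y": 0, "z": 0, "wx": 0, "wy": 0, "wz": 0}, {"x": 0, "y": 0, "z": 0, "wx": 0, "wy": 0, "wz": 0}, {"x": 0, "y": 0, "z": 0, "wx": 0, "wy": 0, "wz": 0}, {"x": 0, "y": 0, "z": 0, "wx": 0, "wy": 0, "wz": 0}, {"x": 0, "y": 0, "z": 0, "wx": 0, "wy": 0, "wz": 0}, {"x": 0, "y": 0, "z": 0, "wx": 0, "wy": 0, "wz": 0}, {"x": 0, "y": 0, "z": 0, "wx": 0, "wy": 0, "wz": 0}, {"x": 0, "y": 0, "z": 0, "wx": 0, "wy": 0, "wz": 0}, {"x": 0, "y": 0, "z": 0, "wx": 0, "wy": 0, "wz": 0}, {"x": 0, "y": 0, "z": 0, "wx": 0, "wy": 0, "wz": 0}, {"x": 0, "y": 0, "z": 0, "wx": 0, "wy": 0, "wz": 0}, {"x": 0, "y": 0, "z": 0, "wx": 0, "wy": 0, "wz": 0}, {"x": 0, "y": 0, "z": 0, "wx": 0, "wy": 0, "wz": 0}, {"x": 0, "y": 0, "z": 0, "wx": 0, "wy": 0, "wz": 0}, {"x": 0, "y": 0, "z": 0, "wx": 0, "wy": 0, "wz": 0}]}}

```text
clock: 6.03
eef_pos: [0.6759, 0.0699, 0.1032]
tcp_rot: [-3.067, -0.682, 0.0]
force: [-0.2, 1.5, 0.7]
opening: 0.0
grip_force: 0.0
```

>>> {"name": "apply_moves", "arguments": {"steps": [{"x": 0, "y": 0, "z": 1.5, "wx": 0, "wy": 0, "wz": 0}, {"x": 0, "y": 0, "z": 2.5, "wx": 0, "wy": 0, "wz": 0}, {"x": 0, "y": 0, "z": 2.5, "wx": 0, "wy": 0, "wz": 0}, {"x": 0, "y": 0, "z": 2.5, "wx": 0, "wy": 0, "wz": 0}, {"x": -1.0, "y": 0, "z": 1.0, "wx": 0, "wy": 0, "wz": 0}, {"x": -2.0, "y": -0.1, "z": 0, "wx": 0, "wy": 0, "wz": 0}, {"x": -2.5, "y": -0.1, "z": 0, "wx": 0, "wy": 0, "wz": 0}, {"x": -2.5, "y": -0.1, "z": 0, "wx": 0, "wy": 0, "wz": 0}, {"x": -2.5, "y": -0.1, "z": 0, "wx": 0, "wy": 0, "wz": 0}, {"x": -2.5, "y": -0.1, "z": 0, "wx": 0, "wy": 0, "wz": 0}, {"x": -2.0, "y": -0.1, "z": 0, "wx": 0, "wy": 0, "wz": 0}, {"x": -1.5, "y": -0.1, "z": 0, "wx": 0, "wy": 0, "wz": 0}, {"x": 0, "y": 0, "z": 0, "wx": 0, "wy": 0, "wz": 0}, {"x": 0, "y": 0, "z": 0, "wx": 0, "wy": 0, "wz": 0}]}}

```text
clock: 7.2
eef_pos: [0.5109, 0.0628, 0.2036]
tcp_rot: [3.066, 0.682, 0.001]
force: [1.0, 0.0, 0.5]
opening: 0.002
grip_force: 0.0
```

Down to 0.137 (3.5 cm above the mortar's rim), then hold.

>>> {"name": "apply_moves", "arguments": {"steps": [{"x": -0.2, "y": 0, "z": -1.5, "wx": 0, "wy": 0, "wz": 0}, {"x": 0, "y": 0, "z": -2.0, "wx": 0, "wy": 0, "wz": 0}, {"x": 0, "y": 0, "z": -2.0, "wx": 0, "wy": 0, "wz": 0}, {"x": 0, "y": 0, "z": -1.2, "wx": 0, "wy": 0, "wz": 0}, {"x": 0, "y": 0, "z": 0, "wx": 0, "wy": 0, "wz": 0}, {"x": 0, "y": 0, "z": 0, "wx": 0, "wy": 0, "wz": 0}, {"x": 0, "y": 0, "z": 0, "wx": 0, "wy": 0, "wz": 0}]}}

```text
clock: 7.78
eef_pos: [0.5097, 0.0632, 0.1369]
tcp_rot: [-3.066, -0.682, -0.001]
force: [0.4, 0.1, 0.2]
opening: -0.001
grip_force: 0.0
```

>>> {"name": "apply_moves", "arguments": {"steps": [{"x": 0, "y": 0, "z": 0, "wx": 0, "wy": 0, "wz": 0}, {"x": 0, "y": 0, "z": 0, "wx": 0, "wy": 0, "wz": 0}, {"x": 0, "y": 0, "z": 0, "wx": 0, "wy": 0, "wz": 0}, {"x": 0, "y": 0, "z": 0, "wx": 0, "wy": 0, "wz": 0}, {"x": 0, "y": 0, "z": 0, "wx": 0, "wy": 0, "wz": 0}, {"x": 0, "y": 0, "z": 0, "wx": 0, "wy": 0, "wz": 0}, {"x": 0, "y": 0, "z": 0, "wx": 0, "wy": 0, "wz": 0}, {"x": 0, "y": 0, "z": 0, "wx": 0, "wy": 0, "wz": 0}, {"x": 0, "y": 0, "z": 0, "wx": 0, "wy": 0, "wz": 0}, {"x": 0, "y": 0, "z": 0, "wx": 0, "wy": 0, "wz": 0}, {"x": 0, "y": 0, "z": 0, "wx": 0, "wy": 0, "wz": 0}, {"x": 0, "y": 0, "z": 0, "wx": 0, "wy": 0, "wz": 0}, {"x": 0, "y": 0, "z": 0, "wx": 0, "wy": 0, "wz": 0}, {"x": 0, "y": 0, "z": 0, "wx": 0, "wy": 0, "wz": 0}, {"x": 0, "y": 0, "z": 0, "wx": 0, "wy": 0, "wz": 0}, {"x": 0, "y": 0, "z": 0, "wx": 0, "wy": 0, "wz": 0}, {"x": 0, "y": 0, "z": 0, "wx": 0, "wy": 0, "wz": 0}, {"x": 0, "y": 0, "z": 0, "wx": 0, "wy": 0, "wz": 0}]}}

```text
clock: 9.28
eef_pos: [0.509, 0.063, 0.1362]
tcp_rot: [-3.067, -0.682, 0.0]
force: [0.3, -0.2, -0.8]
opening: 0.0
grip_force: 0.0
```

>>> {"name": "apply_moves", "arguments": {"steps": [{"x": 0, "y": 0, "z": 1.5, "wx": 0, "wy": 0, "wz": 0}, {"x": 0, "y": 0, "z": 2.5, "wx": 0, "wy": 0, "wz": 0}, {"x": 0, "y": 0, "z": 2.5, "wx": 0, "wy": 0, "wz": 0}, {"x": 0, "y": 0, "z": 1.5, "wx": 0, "wy": 0, "wz": 0}, {"x": 0.3, "y": -1.5, "z": 0, "wx": 0, "wy": 0, "wz": 0}, {"x": 0.5, "y": -2.5, "z": 0, "wx": 0, "wy": 0, "wz": 0}, {"x": 0.5, "y": -2.5, "z": 0, "wx": 0, "wy": 0, "wz": 0}, {"x": 0.5, "y": -2.5, "z": 0, "wx": 0, "wy": 0, "wz": 0}, {"x": 0.5, "y": -2.5, "z": 0, "wx": 0, "wy": 0, "wz": 0}, {"x": 0.5, "y": -2.5, "z": 0, "wx": 0, "wy": 0, "wz": 0}, {"x": 0.5, "y": -2.5, "z": 0, "wx": 0, "wy": 0, "wz": 0}, {"x": 0.5, "y": -2.5, "z": 0, "wx": 0, "wy": 0, "wz": 0}, {"x": 0.5, "y": -2.5, "z": 0, "wx": 0, "wy": 0, "wz": 0}, {"x": 0.5, "y": -2.5, "z": 0, "wx": 0, "wy": 0, "wz": 0}, {"x": 0.2, "y": -2.0, "z": 0, "wx": 0, "wy": 0, "wz": 0}, {"x": 0, "y": -1.0, "z": 0, "wx": 0, "wy": 0, "wz": 0}, {"x": 0, "y": 0, "z": 0, "wx": 0, "wy": 0, "wz": 0}, {"x": 0, "y": 0, "z": 0, "wx": 0, "wy": 0, "wz": 0}]}}

```text
clock: 10.78
eef_pos: [0.5588, -0.2063, 0.216]
tcp_rot: [-3.066, -0.682, 0.0]
force: [-0.7, 0.5, 0.5]
opening: 0.0
grip_force: 0.0
```

>>> {"name": "apply_moves", "arguments": {"steps": [{"x": 0, "y": 0, "z": -1.5, "wx": 0, "wy": 0, "wz": 0}, {"x": 0, "y": 0, "z": -2, "wx": 0, "wy": 0, "wz": 0}, {"x": 0, "y": 0, "z": -2, "wx": 0, "wy": 0, "wz": 0}, {"x": 0, "y": 0, "z": -1.5, "wx": 0, "wy": 0, "wz": 0}, {"x": 0, "y": 0, "z": 0, "wx": 0, "wy": 0, "wz": 0}, {"x": 0, "y": 0, "z": 0, "wx": 0, "wy": 0, "wz": 0}, {"x": 0, "y": 0, "z": 0, "wx": 0, "wy": 0, "wz": 0}]}}

```text
clock: 11.37
eef_pos: [0.5596, -0.2063, 0.1474]
tcp_rot: [3.066, 0.684, 0.002]
force: [-0.2, 0.7, -0.5]
opening: -0.001
grip_force: 0.0
```

```bash
python3 - <<'E'
from h import *
a=env.read_camera("side")[...,::-1];b=env.read_camera("top")[...,::-1]
z=lambda i:cv2.resize(np.ascontiguousarray(i),(400,500),interpolation=cv2.INTER_CUBIC)
cv2.imwrite("pics/d2.png",np.hstack([z(a[120:280,150:278]),z(b[150:350,240:400])]))
E
```

```text
(no output)
```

View pics/d2.png

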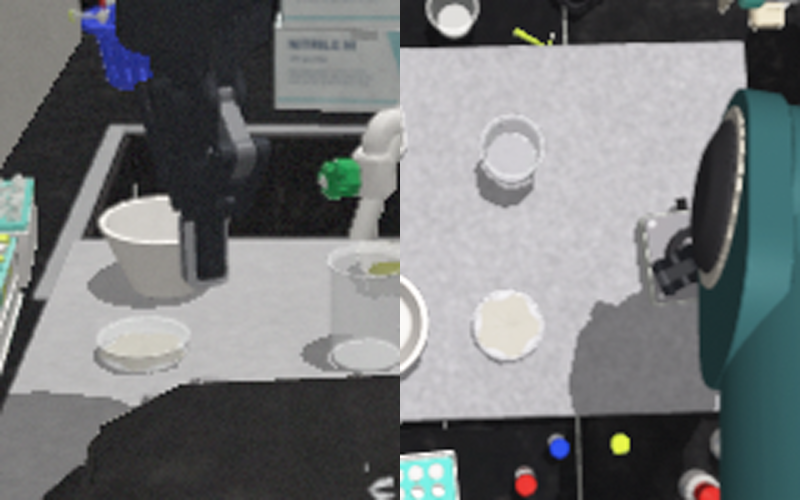

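The side crop shows the tips at about (215,210), matching the reported pose. The station is hidden behind the black instrument, and the top view shows the gripper over the collar. Next I press down slowly.

>>> {"name": "apply_moves", "arguments": {"steps": [{"x": 0, "y": 0, "z": -1.5, "wx": 0, "wy": 0, "wz": 0}, {"x": 0, "y": 0, "z": -1.5, "wx": 0, "wy": 0, "wz": 0}, {"x": 0, "y": 0, "z": -0.5, "wx": 0, "wy": 0, "wz": 0}, {"x": 0, "y": 0, "z": 0, "wx": 0, "wy": 0, "wz": 0}, {"x": 0, "y": 0, "z": -0.2, "wx": 0, "wy": 0, "wz": 0}, {"x": 0, "y": 0, "z": -0.2, "wx": 0, "wy": 0, "wz": 0}, {"x": 0, "y": 0, "z": 0, "wx": 0, "wy": 0, "wz": 0}, {"x": 0, "y": 0, "z": 0, "wx": 0, "wy": 0, "wz": 0}]}}

```text
clock: 12.13
eef_pos: [0.5592, -0.2071, 0.1076]
tcp_rot: [3.066, 0.682, 0.001]
force: [0.7, 0.1, 0.0]
opening: 0.0
grip_force: 0.0
```

>>> {"name": "apply_moves", "arguments": {"steps": [{"x": 0, "y": 0, "z": -0.2, "wx": 0, "wy": 0, "wz": 0}, {"x": 0, "y": 0, "z": -0.1, "wx": 0, "wy": 0, "wz": 0}, {"x": 0, "y": 0, "z": 0, "wx": 0, "wy": 0, "wz": 0}, {"x": 0, "y": 0, "z": 0, "wx": 0, "wy": 0, "wz": 0}, {"x": 0, "y": 0, "z": 0, "wx": 0, "wy": 0, "wz": 0}]}}

```text
clock: 12.55
eef_pos: [0.559, -0.207, 0.1042]
tcp_rot: [-3.067, -0.682, 0.0]
force: [0.8, -1.2, -0.2]
opening: 0.004
grip_force: 0.0
```

>>> {"name": "apply_moves", "arguments": {"steps": [{"x": 0, "y": 0, "z": -0.2, "wx": 0, "wy": 0, "wz": 0}, {"x": 0, "y": 0, "z": 0, "wx": 0, "wy": 0, "wz": 0}, {"x": 0, "y": 0, "z": 0, "wx": 0, "wy": 0, "wz": 0}, {"x": 0, "y": 0, "z": 0, "wx": 0, "wy": 0, "wz": 0}]}}

```text
clock: 12.88
eef_pos: [0.5589, -0.207, 0.1021]
tcp_rot: [-3.066, -0.682, 0.0]
force: [-0.1, -0.2, -0.1]
opening: -0.002
grip_force: 0.0
```

```bash
python3 - <<'E'
from h import *
b=env.read_camera("top")[...,::-1]
cv2.imwrite("pics/d3.png",cv2.resize(np.ascontiguousarray(b[210:290,320:400]),(600,600),interpolation=cv2.INTER_CUBIC))
s=env.observe();print(s["force"],s["ft_torque"],s["eef_pos"],s["joints"].round(3))
E
```

```text
[-0.47953482  0.02372027  0.46266894] [-0.03878399 -0.00119147 -0.00371526] [ 0.55895191 -0.20705778  0.10216766] [ 0.518  0.498 -0.279  1.77   0.169  0.898 -0.968]
```

View pics/d3.png

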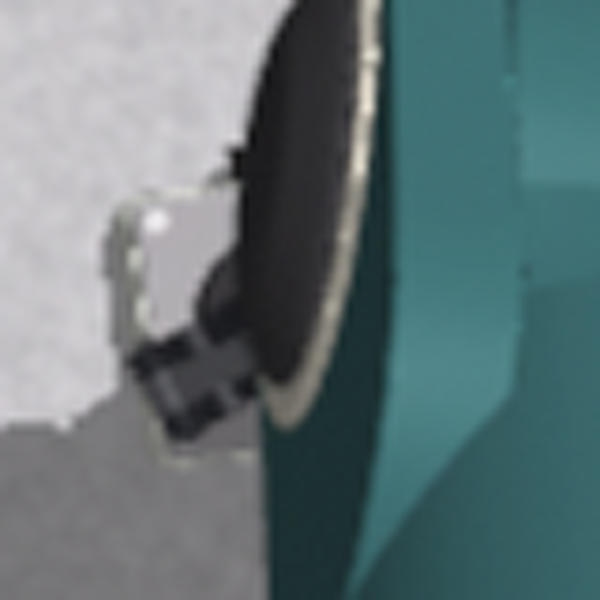

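```bash
python3 - <<'E'
from h import *
for p in [(.6716,.0644,.1386),(.5596,-.2063,.1474)]:
  for dz in (0,.01,.02): print(px("side",np.array(p)+[0,0,dz]))
print(px("top",[.5589,-.207,.102]))
a=env.read_camera("side")[...,::-1]
cv2.imwrite("pics/d4.png",cv2.resize(np.ascontiguousarray(a[170:270,150:270]),(720,600),interpolation=cv2.INTER_CUBIC))
E
```

```text
(np.float64(273.94438629444613), np.float64(174.11740040986274))
(np.float64(274.04545372085806), np.float64(169.88834304417358))
(np.float64(274.14738175058864), np.float64(165.62327466155273))
(np.float64(215.39188337750096), np.float64(223.5656758443265))
(np.float64(215.19173864160183), np.float64(218.09933244455377))
(np.float64(214.989272582606), np.float64(212.5695891800224))
(np.float64(357.75599604072545), np.float64(251.56209633174853))
```

View pics/d4.png

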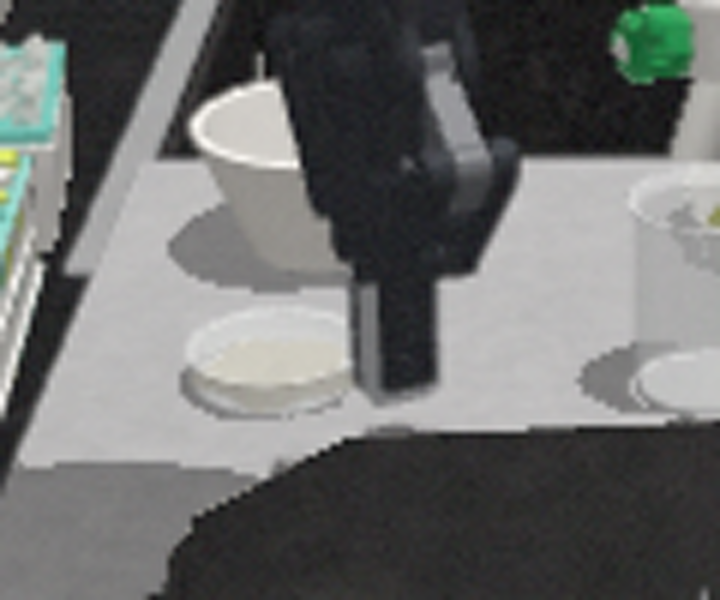

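```bash
python3 - <<'E'
from h import *
b=np.array([.559,-.207,.102])
for sh in ([0,0,0],[0,0,.022],[0,.045,0]):
  for r,h in((.03,.05),(.05,.07),(.057,.09)):
    p=b+sh+np.array([-.424*r,.906*r,h]);q=px("top",p);print(sh,r,h,np.round((np.array(q)-[320,210])*7.5),np.round((np.array(px("side",p))-[150,170])*6))
  print("axis",[np.round((np.array(px("top",b+sh+np.array([0,0,h])))-[320,210])*7.5) for h in(0,.05,.1)])
E
```

```text
[0, 0, 0] 0.03 0.05 [216. 352.] [351. 266.]
[0, 0, 0] 0.05 0.07 [160. 383.] [324. 177.]
[0, 0, 0] 0.057 0.09 [146. 393.] [312. 103.]
axis [array([283., 311.]), array([316., 301.]), array([353., 289.])]
[0, 0, 0.022] 0.03 0.05 [229. 348.] [348. 195.]
[0, 0, 0.022] 0.05 0.07 [172. 380.] [321. 105.]
[0, 0, 0.022] 0.057 0.09 [158. 391.] [309.  31.]
axis [array([297., 307.]), array([332., 296.]), array([370., 284.])]
[0, 0.045, 0] 0.03 0.05 [ 46. 357.] [364. 203.]
[0, 0.045, 0] 0.05 0.07 [-14. 388.] [338. 119.]
[0, 0.045, 0] 0.057 0.09 [-32. 398.] [327.  50.]
axis [array([123., 316.]), array([147., 306.]), array([174., 294.])]
```

```bash
python3 - <<'E'
from h import *
from scipy.optimize import least_squares
b0=np.array([.559,-.207,.102]);X=np.array([.906,.424,0]);Y=np.array([.424,-.906,0])
obs=np.array([(385,405),(438,385),(358,388)])/6+[150,170]
def f(q,free):
    a,b,z=q[:3];o=b0+[q[3] if free else 0,0,z]
    return np.ravel([np.array(px("side",o+s*a*X+t*b*Y))-u for (s,t),u in zip([(-1,1),(1,1),(-1,-1)],obs)])
for fr in(0,1):
    r=least_squares(f,[.011,.01,.02,0],args=(fr,),x_scale=.01);print(r.x.round(4),r.fun.round(2))
E
```

```text
[0.0079 0.0077 0.0254 0.    ] [-1.58 -0.08 -1.45  1.33 -0.38 -1.13]
[0.0089 0.0064 0.0253 0.0023] [-0.96 -0.26  0.2   0.92  0.78 -0.66]
```

The shut fingertips sit about 25 mm higher than the reported TCP: the picture fit gives tip z of about 0.127 at reported 0.102, and there's been no button contact. So both pointings were about 6 cm above the rims, which is too high. I'll redo them lower before pressing.

>>> {"name": "apply_moves", "arguments": {"steps": [{"x": 0, "y": 0, "z": 1.5, "wx": 0, "wy": 0, "wz": 0}, {"x": 0, "y": 0, "z": 2.5, "wx": 0, "wy": 0, "wz": 0}, {"x": 0, "y": 0, "z": 2.5, "wx": 0, "wy": 0, "wz": 0}, {"x": 0, "y": 0, "z": 2.5, "wx": 0, "wy": 0, "wz": 0}, {"x": 0.6, "y": 1.5, "z": 1.0, "wx": 0, "wy": 0, "wz": 0}, {"x": 1.0, "y": 2.4, "z": 0, "wx": 0, "wy": 0, "wz": 0}, {"x": 1.0, "y": 2.4, "z": 0, "wx": 0, "wy": 0, "wz": 0}, {"x": 1.0, "y": 2.4, "z": 0, "wx": 0, "wy": 0, "wz": 0}, {"x": 1.0, "y": 2.4, "z": 0, "wx": 0, "wy": 0, "wz": 0}, {"x": 1.0, "y": 2.4, "z": 0, "wx": 0, "wy": 0, "wz": 0}, {"x": 1.0, "y": 2.4, "z": 0, "wx": 0, "wy": 0, "wz": 0}, {"x": 1.0, "y": 2.4, "z": 0, "wx": 0, "wy": 0, "wz": 0}, {"x": 1.0, "y": 2.4, "z": 0, "wx": 0, "wy": 0, "wz": 0}, {"x": 1.0, "y": 2.4, "z": 0, "wx": 0, "wy": 0, "wz": 0}, {"x": 1.0, "y": 2.4, "z": 0, "wx": 0, "wy": 0, "wz": 0}, {"x": 1.0, "y": 2.2, "z": 0, "wx": 0, "wy": 0, "wz": 0}, {"x": 0, "y": 0, "z": 0, "wx": 0, "wy": 0, "wz": 0}, {"x": 0, "y": 0, "z": 0, "wx": 0, "wy": 0, "wz": 0}]}}

```text
clock: 14.48
eef_pos: [0.675, 0.0715, 0.2018]
tcp_rot: [-3.065, -0.685, 0.001]
force: [-0.3, -0.3, 0.2]
opening: -0.0
grip_force: 0.0
```

>>> {"name": "apply_moves", "arguments": {"steps": [{"x": 0, "y": 0, "z": -1.5, "wx": 0, "wy": 0, "wz": 0}, {"x": 0, "y": 0, "z": -2.5, "wx": 0, "wy": 0, "wz": 0}, {"x": 0, "y": 0, "z": -2.5, "wx": 0, "wy": 0, "wz": 0}, {"x": 0, "y": 0, "z": -2, "wx": 0, "wy": 0, "wz": 0}, {"x": 0, "y": 0, "z": -1.5, "wx": 0, "wy": 0, "wz": 0}, {"x": 0, "y": 0, "z": 0, "wx": 0, "wy": 0, "wz": 0}, {"x": 0, "y": 0, "z": 0, "wx": 0, "wy": 0, "wz": 0}, {"x": 0, "y": 0, "z": 0, "wx": 0, "wy": 0, "wz": 0}]}}

```text
clock: 15.15
eef_pos: [0.6755, 0.0694, 0.1035]
tcp_rot: [3.067, 0.681, 0.002]
force: [-0.4, 0.9, -0.3]
opening: 0.001
grip_force: 0.0
```

>>> {"name": "apply_moves", "arguments": {"steps": [{"x": 0, "y": 0, "z": -1.2, "wx": 0, "wy": 0, "wz": 0}, {"x": 0, "y": 0, "z": 0, "wx": 0, "wy": 0, "wz": 0}, {"x": 0, "y": 0, "z": 0, "wx": 0, "wy": 0, "wz": 0}, {"x": 0, "y": 0, "z": 0, "wx": 0, "wy": 0, "wz": 0}, {"x": 0, "y": 0, "z": 0, "wx": 0, "wy": 0, "wz": 0}, {"x": 0, "y": 0, "z": 0, "wx": 0, "wy": 0, "wz": 0}, {"x": 0, "y": 0, "z": 0, "wx": 0, "wy": 0, "wz": 0}, {"x": 0, "y": 0, "z": 0, "wx": 0, "wy": 0, "wz": 0}, {"x": 0, "y": 0, "z": 0, "wx": 0, "wy": 0, "wz": 0}, {"x": 0, "y": 0, "z": 0, "wx": 0, "wy": 0, "wz": 0}, {"x": 0, "y": 0, "z": 0, "wx": 0, "wy": 0, "wz": 0}, {"x": 0, "y": 0, "z": 0, "wx": 0, "wy": 0, "wz": 0}, {"x": 0, "y": 0, "z": 0, "wx": 0, "wy": 0, "wz": 0}, {"x": 0, "y": 0, "z": 0, "wx": 0, "wy": 0, "wz": 0}, {"x": 0, "y": 0, "z": 0, "wx": 0, "wy": 0, "wz": 0}, {"x": 0, "y": 0, "z": 0, "wx": 0, "wy": 0, "wz": 0}, {"x": 0, "y": 0, "z": 0, "wx": 0, "wy": 0, "wz": 0}]}}

```text
clock: 16.57
eef_pos: [0.675, 0.07, 0.0902]
tcp_rot: [-3.067, -0.682, 0.0]
force: [1.1, -0.3, 0.0]
opening: 0.003
grip_force: 0.0
```

```bash
python3 - <<'E'
from h import *
a=env.read_camera("side")[...,::-1]
cv2.imwrite("pics/d5.png",cv2.resize(np.ascontiguousarray(a[130:230,220:340]),(720,600),interpolation=cv2.INTER_CUBIC))
p=env.observe()["eef_pos"];print(p)
for z in(p[2],p[2]+.025,.068):print((np.array(px("side",[p[0],p[1],z]))-[220,130])*6)
E
```

```text
[0.67494531 0.06996208 0.09014915]
[328.71986129 379.22724254]
[330.25926082 318.2013392 ]
[327.38222971 432.25452568]
```

View pics/d5.png

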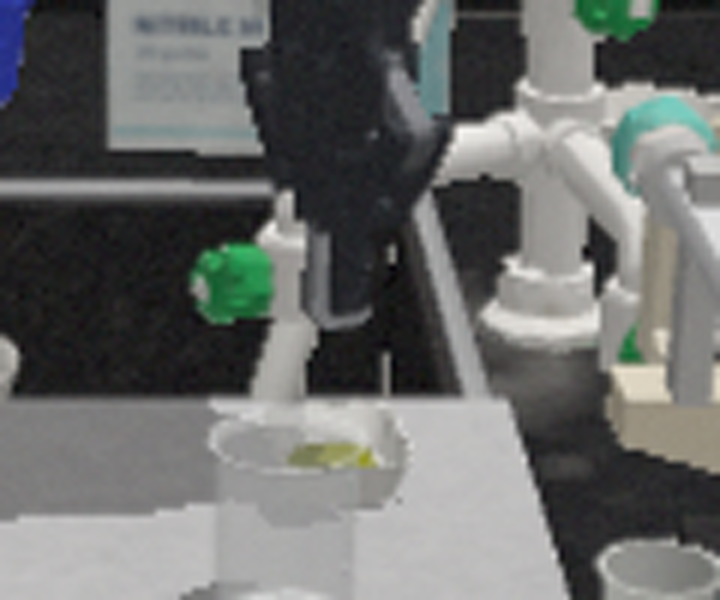

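The tips are at crop row 318, against 379 for the reported TCP, so the 25 mm offset is confirmed. They are now about 4.7 cm above the rim, so I'll lower to about 3.5 cm and hold.

>>> {"name": "apply_moves", "arguments": {"steps": [{"x": -0.2, "y": 0, "z": -0.6, "wx": 0, "wy": 0, "wz": 0}, {"x": 0, "y": 0, "z": -0.6, "wx": 0, "wy": 0, "wz": 0}, {"x": 0, "y": 0, "z": 0, "wx": 0, "wy": 0, "wz": 0}, {"x": 0, "y": 0, "z": 0, "wx": 0, "wy": 0, "wz": 0}, {"x": 0, "y": 0, "z": 0, "wx": 0, "wy": 0, "wz": 0}, {"x": 0, "y": 0, "z": 0, "wx": 0, "wy": 0, "wz": 0}, {"x": 0, "y": 0, "z": 0, "wx": 0, "wy": 0, "wz": 0}, {"x": 0, "y": 0, "z": 0, "wx": 0, "wy": 0, "wz": 0}, {"x": 0, "y": 0, "z": 0, "wx": 0, "wy": 0, "wz": 0}, {"x": 0, "y": 0, "z": 0, "wx": 0, "wy": 0, "wz": 0}, {"x": 0, "y": 0, "z": 0, "wx": 0, "wy": 0, "wz": 0}, {"x": 0, "y": 0, "z": 0, "wx": 0, "wy": 0, "wz": 0}, {"x": 0, "y": 0, "z": 0, "wx": 0, "wy": 0, "wz": 0}, {"x": 0, "y": 0, "z": 0, "wx": 0, "wy": 0, "wz": 0}, {"x": 0, "y": 0, "z": 0, "wx": 0, "wy": 0, "wz": 0}, {"x": 0, "y": 0, "z": 0, "wx": 0, "wy": 0, "wz": 0}, {"x": 0, "y": 0, "z": 0, "wx": 0, "wy": 0, "wz": 0}, {"x": 0, "y": 0, "z": 0, "wx": 0, "wy": 0, "wz": 0}, {"x": 0, "y": 0, "z": 0, "wx": 0, "wy": 0, "wz": 0}]}}

```text
clock: 18.2
eef_pos: [0.673, 0.0699, 0.0782]
tcp_rot: [-3.067, -0.682, 0.0]
force: [-0.1, 0.2, -0.3]
opening: -0.001
grip_force: 0.0
```

>>> {"name": "apply_moves", "arguments": {"steps": [{"x": 0, "y": 0, "z": 1.5, "wx": 0, "wy": 0, "wz": 0}, {"x": 0, "y": 0, "z": 2.5, "wx": 0, "wy": 0, "wz": 0}, {"x": 0, "y": 0, "z": 2.5, "wx": 0, "wy": 0, "wz": 0}, {"x": 0, "y": 0, "z": 2.5, "wx": 0, "wy": 0, "wz": 0}, {"x": -1.0, "y": 0, "z": 1.0, "wx": 0, "wy": 0, "wz": 0}, {"x": -2.0, "y": -0.1, "z": 0, "wx": 0, "wy": 0, "wz": 0}, {"x": -2.5, "y": -0.1, "z": 0, "wx": 0, "wy": 0, "wz": 0}, {"x": -2.5, "y": -0.1, "z": 0, "wx": 0, "wy": 0, "wz": 0}, {"x": -2.5, "y": -0.1, "z": 0, "wx": 0, "wy": 0, "wz": 0}, {"x": -2.5, "y": -0.1, "z": 0, "wx": 0, "wy": 0, "wz": 0}, {"x": -2.0, "y": -0.1, "z": 0, "wx": 0, "wy": 0, "wz": 0}, {"x": -1.5, "y": -0.1, "z": 0, "wx": 0, "wy": 0, "wz": 0}, {"x": 0, "y": 0, "z": 0, "wx": 0, "wy": 0, "wz": 0}, {"x": 0, "y": 0, "z": 0, "wx": 0, "wy": 0, "wz": 0}]}}

```text
clock: 19.37
eef_pos: [0.508, 0.0628, 0.1786]
tcp_rot: [3.066, 0.682, 0.001]
force: [0.4, -0.2, -0.1]
opening: 0.003
grip_force: 0.0
```

Mortar: first to reported 0.124, hold, then 0.112 (tips about 3.5 cm above the rim), hold.

>>> {"name": "apply_moves", "arguments": {"steps": [{"x": 0, "y": 0, "z": -1.5, "wx": 0, "wy": 0, "wz": 0}, {"x": 0, "y": 0, "z": -2.0, "wx": 0, "wy": 0, "wz": 0}, {"x": 0, "y": 0, "z": -1.2, "wx": 0, "wy": 0, "wz": 0}, {"x": 0, "y": 0, "z": -0.6, "wx": 0, "wy": 0, "wz": 0}, {"x": 0, "y": 0, "z": 0, "wx": 0, "wy": 0, "wz": 0}, {"x": 0, "y": 0, "z": 0, "wx": 0, "wy": 0, "wz": 0}, {"x": 0, "y": 0, "z": 0, "wx": 0, "wy": 0, "wz": 0}, {"x": 0, "y": 0, "z": 0, "wx": 0, "wy": 0, "wz": 0}, {"x": 0, "y": 0, "z": 0, "wx": 0, "wy": 0, "wz": 0}, {"x": 0, "y": 0, "z": 0, "wx": 0, "wy": 0, "wz": 0}, {"x": 0, "y": 0, "z": 0, "wx": 0, "wy": 0, "wz": 0}, {"x": 0, "y": 0, "z": 0, "wx": 0, "wy": 0, "wz": 0}, {"x": 0, "y": 0, "z": 0, "wx": 0, "wy": 0, "wz": 0}, {"x": 0, "y": 0, "z": 0, "wx": 0, "wy": 0, "wz": 0}, {"x": 0, "y": 0, "z": 0, "wx": 0, "wy": 0, "wz": 0}, {"x": 0, "y": 0, "z": 0, "wx": 0, "wy": 0, "wz": 0}, {"x": 0, "y": 0, "z": 0, "wx": 0, "wy": 0, "wz": 0}, {"x": 0, "y": 0, "z": 0, "wx": 0, "wy": 0, "wz": 0}, {"x": 0, "y": 0, "z": 0, "wx": 0, "wy": 0, "wz": 0}, {"x": 0, "y": 0, "z": 0, "wx": 0, "wy": 0, "wz": 0}]}}

```text
clock: 21.03
eef_pos: [0.508, 0.063, 0.1252]
tcp_rot: [-3.067, -0.682, 0.0]
force: [-0.2, 0.1, 0.5]
opening: 0.002
grip_force: 0.0
```

>>> {"name": "apply_moves", "arguments": {"steps": [{"x": 0, "y": 0, "z": -0.6, "wx": 0, "wy": 0, "wz": 0}, {"x": 0, "y": 0, "z": -0.6, "wx": 0, "wy": 0, "wz": 0}, {"x": 0, "y": 0, "z": 0, "wx": 0, "wy": 0, "wz": 0}, {"x": 0, "y": 0, "z": 0, "wx": 0, "wy": 0, "wz": 0}, {"x": 0, "y": 0, "z": 0, "wx": 0, "wy": 0, "wz": 0}, {"x": 0, "y": 0, "z": 0, "wx": 0, "wy": 0, "wz": 0}, {"x": 0, "y": 0, "z": 0, "wx": 0, "wy": 0, "wz": 0}, {"x": 0, "y": 0, "z": 0, "wx": 0, "wy": 0, "wz": 0}, {"x": 0, "y": 0, "z": 0, "wx": 0, "wy": 0, "wz": 0}, {"x": 0, "y": 0, "z": 0, "wx": 0, "wy": 0, "wz": 0}, {"x": 0, "y": 0, "z": 0, "wx": 0, "wy": 0, "wz": 0}, {"x": 0, "y": 0, "z": 0, "wx": 0, "wy": 0, "wz": 0}, {"x": 0, "y": 0, "z": 0, "wx": 0, "wy": 0, "wz": 0}, {"x": 0, "y": 0, "z": 0, "wx": 0, "wy": 0, "wz": 0}, {"x": 0, "y": 0, "z": 0, "wx": 0, "wy": 0, "wz": 0}, {"x": 0, "y": 0, "z": 0, "wx": 0, "wy": 0, "wz": 0}, {"x": 0, "y": 0, "z": 0, "wx": 0, "wy": 0, "wz": 0}, {"x": 0, "y": 0, "z": 0, "wx": 0, "wy": 0, "wz": 0}, {"x": 0, "y": 0, "z": 0, "wx": 0, "wy": 0, "wz": 0}]}}

```text
clock: 22.62
eef_pos: [0.508, 0.063, 0.1132]
tcp_rot: [-3.067, -0.682, 0.0]
force: [0.4, -1.4, 0.6]
opening: 0.003
grip_force: 0.0
```

>>> {"name": "apply_moves", "arguments": {"steps": [{"x": 0, "y": 0, "z": 1.5, "wx": 0, "wy": 0, "wz": 0}, {"x": 0, "y": 0, "z": 2.5, "wx": 0, "wy": 0, "wz": 0}, {"x": 0, "y": 0, "z": 2.5, "wx": 0, "wy": 0, "wz": 0}, {"x": 0, "y": 0, "z": 2.5, "wx": 0, "wy": 0, "wz": 0}, {"x": 0.3, "y": -1.5, "z": 0, "wx": 0, "wy": 0, "wz": 0}, {"x": 0.5, "y": -2.5, "z": 0, "wx": 0, "wy": 0, "wz": 0}, {"x": 0.5, "y": -2.5, "z": 0, "wx": 0, "wy": 0, "wz": 0}, {"x": 0.5, "y": -2.5, "z": 0, "wx": 0, "wy": 0, "wz": 0}, {"x": 0.5, "y": -2.5, "z": 0, "wx": 0, "wy": 0, "wz": 0}, {"x": 0.5, "y": -2.5, "z": 0, "wx": 0, "wy": 0, "wz": 0}, {"x": 0.5, "y": -2.5, "z": 0, "wx": 0, "wy": 0, "wz": 0}, {"x": 0.5, "y": -2.5, "z": 0, "wx": 0, "wy": 0, "wz": 0}, {"x": 0.5, "y": -2.5, "z": 0, "wx": 0, "wy": 0, "wz": 0}, {"x": 0.5, "y": -2.5, "z": 0, "wx": 0, "wy": 0, "wz": 0}, {"x": 0.3, "y": -2.0, "z": 0, "wx": 0, "wy": 0, "wz": 0}, {"x": 0, "y": -1.0, "z": 0, "wx": 0, "wy": 0, "wz": 0}, {"x": 0, "y": 0, "z": 0, "wx": 0, "wy": 0, "wz": 0}, {"x": 0, "y": 0, "z": 0, "wx": 0, "wy": 0, "wz": 0}]}}

```text
clock: 24.12
eef_pos: [0.5588, -0.2063, 0.203]
tcp_rot: [-3.066, -0.682, 0.0]
force: [-0.5, -0.1, 0.2]
opening: 0.0
grip_force: 0.0
```

Down to reported 0.09 (contact expected near 0.085), then small steps.

>>> {"name": "apply_moves", "arguments": {"steps": [{"x": 0, "y": 0, "z": -1.5, "wx": 0, "wy": 0, "wz": 0}, {"x": 0, "y": 0, "z": -2.5, "wx": 0, "wy": 0, "wz": 0}, {"x": 0, "y": 0, "z": -2.5, "wx": 0, "wy": 0, "wz": 0}, {"x": 0, "y": 0, "z": -2.0, "wx": 0, "wy": 0, "wz": 0}, {"x": 0, "y": 0, "z": -1.5, "wx": 0, "wy": 0, "wz": 0}, {"x": 0, "y": 0, "z": -0.8, "wx": 0, "wy": 0, "wz": 0}, {"x": 0, "y": 0, "z": -0.4, "wx": 0, "wy": 0, "wz": 0}, {"x": 0, "y": 0, "z": 0, "wx": 0, "wy": 0, "wz": 0}, {"x": 0, "y": 0, "z": 0, "wx": 0, "wy": 0, "wz": 0}, {"x": 0, "y": 0, "z": 0, "wx": 0, "wy": 0, "wz": 0}]}}

```text
clock: 24.95
eef_pos: [0.5595, -0.207, 0.0922]
tcp_rot: [3.066, 0.682, 0.002]
force: [0.5, -0.1, -0.0]
opening: 0.005
grip_force: 0.0
```

>>> {"name": "apply_moves", "arguments": {"steps": [{"x": 0, "y": 0, "z": -0.2, "wx": 0, "wy": 0, "wz": 0}, {"x": 0, "y": 0, "z": -0.2, "wx": 0, "wy": 0, "wz": 0}, {"x": 0, "y": 0, "z": -0.2, "wx": 0, "wy": 0, "wz": 0}, {"x": 0, "y": 0, "z": 0, "wx": 0, "wy": 0, "wz": 0}, {"x": 0, "y": 0, "z": 0, "wx": 0, "wy": 0, "wz": 0}]}}

```text
clock: 25.37
eef_pos: [0.5589, -0.207, 0.0851]
tcp_rot: [-3.066, -0.682, 0.0]
force: [-0.0, -0.3, -0.0]
opening: -0.0
grip_force: 0.0
```

>>> {"name": "apply_moves", "arguments": {"steps": [{"x": 0, "y": 0, "z": -0.2, "wx": 0, "wy": 0, "wz": 0}, {"x": 0, "y": 0, "z": -0.2, "wx": 0, "wy": 0, "wz": 0}, {"x": 0, "y": 0, "z": 0, "wx": 0, "wy": 0, "wz": 0}, {"x": 0, "y": 0, "z": 0, "wx": 0, "wy": 0, "wz": 0}]}}

```text
clock: 25.7
eef_pos: [0.5591, -0.2071, 0.0812]
tcp_rot: [3.067, 0.682, 0.0]
force: [-0.8, 0.3, 3.7]
opening: -0.001
grip_force: 1.8
```

Contact confirms the offset. Pressing further.

>>> {"name": "apply_moves", "arguments": {"steps": [{"x": 0, "y": 0, "z": -0.1, "wx": 0, "wy": 0, "wz": 0}, {"x": 0, "y": 0, "z": -0.1, "wx": 0, "wy": 0, "wz": 0}, {"x": 0, "y": 0, "z": -0.1, "wx": 0, "wy": 0, "wz": 0}, {"x": 0, "y": 0, "z": 0, "wx": 0, "wy": 0, "wz": 0}, {"x": 0, "y": 0, "z": 0, "wx": 0, "wy": 0, "wz": 0}]}}

```text
clock: 26.12
eef_pos: [0.5591, -0.2071, 0.0788]
tcp_rot: [3.066, 0.682, 0.0]
force: [-5.2, 1.6, 15.1]
opening: 0.001
grip_force: 7.5
```

The force of 15 N and the stalled travel show the button is on its stop. Now I release it.

>>> {"name": "apply_moves", "arguments": {"steps": [{"x": 0, "y": 0, "z": 0.5, "wx": 0, "wy": 0, "wz": 0}, {"x": 0, "y": 0, "z": 1.0, "wx": 0, "wy": 0, "wz": 0}, {"x": 0, "y": 0, "z": 2.0, "wx": 0, "wy": 0, "wz": 0}, {"x": 0, "y": 0, "z": 2.5, "wx": 0, "wy": 0, "wz": 0}, {"x": 0, "y": 0, "z": 2.5, "wx": 0, "wy": 0, "wz": 0}, {"x": 0, "y": 0, "z": 2.5, "wx": 0, "wy": 0, "wz": 0}, {"x": 0, "y": 0, "z": 0, "wx": 0, "wy": 0, "wz": 0}, {"x": 0, "y": 0, "z": 0, "wx": 0, "wy": 0, "wz": 0}, {"x": 0, "y": 0, "z": 0, "wx": 0, "wy": 0, "wz": 0}, {"x": 0, "y": 0, "z": 0, "wx": 0, "wy": 0, "wz": 0}]}}

```text
clock: 26.95
eef_pos: [0.5584, -0.2068, 0.1873]
tcp_rot: [-3.066, -0.682, 0.002]
force: [-0.2, 0.1, 0.7]
opening: 0.004
grip_force: 0.0
```

```bash
python3 - <<'E'
from h import *
print(env.observe()["force"]);save("side","pics/e.png");print(env.job_done())
E
```

```text
[-0.17038922  0.12258359  0.72179311]
the job is handed in; nothing more can be done
None
```

I pointed at the boat and then the mortar, holding over a second about 3.5 cm above each rim, then pressed the button to its stop (15 N) and released it. My first pass at both was about 6 cm up, because the tips sit 25 mm above the reported TCP, so I redid it before pressing; the job was handed in at about 27 s, no verdict was returned, and I didn't view a final picture.

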